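# Clamp the bench lamp's tube with its U-bolt

## Task

On the cigar roller's bench, fasten the lamp's tube to its bracket: take the steel U-bolt with the red grip out of its wooden rest, pass its two legs around the tube and down through both holes of the bracket's brass plate, and press it fully home, so that its bend sits on the tube, then let go. Feel for the holes gently, never forcing the bolt against the bracket, and leave the spare brass U-bolt and the other loose things where they are.

Things in the scene. Friction and masses are not known exactly. Their poses are not given: they have to be found in the camera images.
- ubolt: Steel U-bolt of 8 mm bar, 80 to 160 g, two parallel legs with blunt ends, centres 34 mm apart. Origin: middle of the inside of the bend, the spot that sits on the tube. Own z points up; the legs lie at y = +-17 mm and end 46 mm below the origin; own x is square to the plane of the U. It starts standing legs down in its wooden rest. Either way round is right.
- grip (a point): Centre of the U-bolt's flat red grip, which stands on top of the bend: 12 mm thick (U-bolt's x), 30 mm wide (y), 31 mm high, from 4 mm to 35 mm above the U-bolt's origin; this point is 20 mm above that origin.
- rest: Fixed wooden block, 60 (x) x 85 (y) x 36 mm high, origin under its centre, with two upright 10 mm square holes at y = +-17 mm, 30 mm deep, in which the U-bolt stands loosely; lift it 40 mm to be clear.
- bracket: Fixed grey lamp bracket, foot 160 (x) x 100 (y) mm, origin under its centre, z up. It carries the lamp's tube along its x axis, on two supports 60 mm high at x = +-71 mm, 14 mm thick. From the tube's +x end a thin gooseneck rises to 260 mm above the table, ending in a lamp head near x = +350 mm.
- tube_top (a point): Point on the top line of the lamp's level steel tube, above the bracket's centre, 72 mm above the table; axes as the bracket's. The tube is 20 mm thick and runs along x from -90 to +142 mm from here. With the U-bolt home its origin is at this height and up to 18 mm along x from here, straight above the two holes.
- plate_mid (a point): Point of the bracket, on the top face of its level brass plate (90 x 86 x 10 mm), 22 mm below tube_top; axes as the bracket's. The plate has two 10 mm square through holes, at y = +-17 mm, either side of the tube. It was screwed tight anywhere from -18 to +18 mm along x: so the holes' x is not measured and must be seen or felt. It does not move.
- jaws (a point): Point of the bracket below the plate: under each hole a sprung rubber jaw grips the leg. From when the leg ends are about 13 mm below the plate's top until home, pushing takes some 2 to 8 N; let go early, the bolt stays part way. It stops hard when the bend meets the tube. There is 32 mm of free space below the plate.
- spare: Spare brass U-bolt with a black grip, too narrow for the tube (16 mm between its 8 mm legs), otherwise alike, standing in a second wooden rest like the first. Not used.
- bottle: Clear plastic bottle, 60 mm across, 150 mm high, origin under its centre. Bystander.
- mug: White mug, 80 mm across, 85 mm high, origin under its centre. Bystander.
- paste_jar: Blue ceramic pot, 56 mm across, 50 mm high, origin under its centre. Bystander.
- mould: Wooden cigar mould, 100 x 280 x 29 mm high, origin under its centre. Bystander.
- screwdriver: Screwdriver lying on the table. Bystander.
- nut_tray: Small yellow divided tray, 120 x 160 x 30 mm, origin under its centre. Bystander.
Mind the look-alikes: they are no part of the job. There is more than one size of the ubolt; the job needs the smaller.

How it is judged:
On the way, in this order (a step that is already met when the one before it is completed fails the run):
1. the U-bolt is lifted clear of its rest (height (world z) of ubolt above 0.092 m), for 0.1 s.
2. both legs have entered both holes of the plate, one either side of the tube (x of ubolt in the frame of tube_top between -0.022 and 0.022 m and y of ubolt in the frame of tube_top between -0.004 and 0.004 m and angle between ubolt's own z axis and vertical below 0.12 rad and angle between the x axis of ubolt and the x axis of tube_top, either way round below 0.15 rad and z of ubolt in the frame of tube_top below 0.02 m), for 0.1 s.
At the end, for the whole second after the job is handed in: The U-bolt stands astride the tube with both legs through the plate's holes, its bend within 3 mm of the tube's top, within 22 mm along and 4 mm across the tube of the tube_top point, square to the tube within 0.15 rad and upright within 0.12 rad, at rest and released (x of ubolt in the frame of tube_top between -0.022 and 0.022 m and y of ubolt in the frame of tube_top between -0.004 and 0.004 m and angle between ubolt's own z axis and vertical below 0.12 rad and angle between the x axis of ubolt and the x axis of tube_top, either way round below 0.15 rad and z of ubolt in the frame of tube_top below 0.003 m and linear speed of ubolt below 0.01 m/s); the robot touches nothing.
It fails at once if the U-bolt is forced against the bracket, its plate or tube with more than 45 N (the squeeze of the sprung jaws, some 12 N, included) (contact force between ubolt and bracket above 45 N).
It fails at once if the arm or fingers push the bracket with more than 20 N (contact force between any of the fingers, the arm and bracket above 20 N).
It fails at once if the spare U-bolt or another loose thing is moved more than 20 mm (distance of any of spare, bottle, mug, paste_jar, mould, screwdriver, nut_tray from where it was at the start of the episode above 0.02 m).
It also fails if it takes over 72 s, if anything falls off the work surface, if the arm or the gripper's body presses on something with over 40 N, if the wrist force passes 120 N, or if a joint passes its speed limit or range.

## Robot

A 6-joint arm with a two-finger parallel gripper is mounted at the origin on the work surface. World frame = base frame: x ahead of the robot, y to its left, z up, the work surface at z = 0. Lengths are in m, angles in rad, forces in N, time in s.
With the tool pointing down it reaches from about 0.35 to 0.975 m from the base axis. Payload 4.9 kg.
Tool frame: the origin (TCP) lies on the centre line of the jaws, within the pads' length; the fingertips stand 14 mm ahead of it and the grasp point (between the pads) lies 5 mm behind it; z points along the fingers, y is the line along which they close (so a half turn about z gives the same grasp; the last joint's range is limited). The gripper opens to 85 mm and grips with 20 to 120 N. Pads are 22 mm wide; open, the fingers measure 114 mm over their backs; the gripper's body (76 mm by 85 mm) begins 54 mm behind the grasp point. The pads swing forward as they close: fully open they stand 13 mm farther back than shut.
Start: joints at [1.157, 0.053, 1.613, -0, 1.476, -0.119], TCP at [0.182, 0.598, 0.245] pointing down, gripper open.
Joint ranges: [-3.01, 3.01], [-1.01, 2.22], [0.06, 2.58], [-1.02, 4.17], [0.09, 2.62], [-3.14, 3.14]. Speed limits (rad/s): [2.57, 2.57, 3.14, 3.14, 3.14, 3.14].

## Interface

Orientations are given as a unit quaternion [w, x, y, z].
In Python, from plant import * gives the robot as it stands.
- The arm moves only by the tool send_rows, never from a script. Its argument "steps" is a list of rows, each an object with "translation": the shift along the tool's x, y, z in cm, a list of three; "delta_rot": the turn, a rotation vector about the tool's x, y, z in rad, a list of three; "jaw": the finger opening in cm, from 0 to 8.54. In form: [{"translation": [dx, dy, dz], "delta_rot": [rx, ry, rz], "jaw": jaw}, ...]. A call has exactly 8 rows; each row is the pose to reach, as a shift and turn from the pose commanded when the call began, along the tool's axes at that moment; what a row does not reach only later rows make up. A row lasts 1/10 s, in which the tool goes at most 50 mm and 8.59 degrees, less where a joint would pass 70% of its speed; a pose out of reach is approached as far as the arm can. A call with a gripper value outside its range is refused whole. The fingers move at their own pace and stop on an object; the grip force is fixed at half the most. Time passes only in rows, so rows that repeat a pose let the fingers close, or fill a call up. It gives the time, the measured TCP pose, the force, the opening and the grip force at its end, in the units of the state.
- state(): the state, without advancing time (a new reading comes with each control period).
- grab_frame(name): name is "scene" or "side" or "wrist"; returns a dict with "pixels" (384x512x3 uint8, blue, green, red), "range_z" (384x512 float32, m along the optical axis (not along the pixel's ray), 0 where there is no reading), "fx", "fy", "cx", "cy" (pixels), "rvec" (rotation vector, rad) and "tvec" (3), from world to camera coordinates, as OpenCV has them. Camera axes: x right, y down, z forward; pixel columns grow to the right and rows downward; lengths in m; the calibration is good to about 2 mm. The wrist camera is an equidistant fisheye: a pixel r from the principal point sees the ray r / f radians off the axis. A picture is of the moment at which its call begins.
- job_done(): hands the job in; it is judged then, once.
The state is a dict: "time": time; "joint_pos": joint angles; "joint_vel": joint speeds; "joint_efforts": joint torques, N m; "tool_pos": TCP position; "tool_rot": TCP orientation; "contact_force": force on the tool from outside, world axes, zero at the start; "ft_torque": the same for the moment, N m; "gripper_width": opening from 0.0 (shut) to 1.0 (fully open); "grasp_force": force on a finger pad.
Only numpy, scipy, OpenCV 4.12 (cv2) and the standard library are available. Lean on these libraries where they do the work, as an engineer would, in place of code of your own. Each camera call takes 0.05 s, during which the arm holds its last target. There are 200 camera calls.

## Working session

There is one attempt and no reset: what is moved stays moved. The work goes in short steps, Python scripts to look and compute and a tool call to move; the robot and the scene stay as the last step left them, time stands still between calls to the robot, and variables do not carry over. Pictures are saved under pics/ and viewed, at most 10 in all, crops included, and the job is handed in when it is done.

Besides the shell and the picture viewer there is one more tool, called as name(argument=value, ...), one argument or row to a line, values as JSON. send_rows: Moves the arm, as the interface text tells. Its arguments: {"type":"object","properties":{"steps":{"type":"array","items":{"type":"object","properties":{"translation":{"type":"array","items":{"type":"number"}},"delta_rot":{"type":"array","items":{"type":"number"}},"jaw":{"type":"number"}}}}},"required":["steps"]}

```bash
ls; mkdir -p pics
cat > h.py <<'E'
import numpy as np, cv2, pickle
from plant import *
def cap(n,tag):
    f=grab_frame(n); pickle.dump(f,open(f'pics/{tag}.pkl','wb')); cv2.imwrite(f'pics/{tag}.png',f['pixels']); return f
def load(tag): return pickle.load(open(f'pics/{tag}.pkl','rb'))
def cloud(f,fish=False):
    d=f['range_z']; v,u=np.mgrid[:d.shape[0],:d.shape[1]]
    x=(u-f['cx'])/f['fx']; y=(v-f['cy'])/f['fy']
    if fish:
        r=np.hypot(x,y)+1e-12; s=np.tan(np.minimum(r,1.5))/r; x=x*s;y=y*s
    P=np.dstack([x*d,y*d,d]); R=cv2.Rodrigues(np.array(f['rvec'],float))[0]
    W=(P-np.array(f['tvec']).ravel())@R
    W[d==0]=np.nan
    return W
E
python3 - <<'E'
from h import *
a=cap('scene','s0');b=cap('side','d0');c=cap('wrist','w0')
for f in(a,b,c):
    R=cv2.Rodrigues(np.array(f['rvec'],float))[0]; print(f['fx'],f['cx'],f['cy'],(-R.T@np.array(f['tvec']).ravel()).round(3),R[2].round(2))
cv2.imwrite('pics/m0.png',np.vstack([np.hstack([cv2.resize(x['pixels'],(400,300)) for x in(a,b)]),np.hstack([cv2.resize(c['pixels'],(400,300)),np.zeros((300,400,3),np.uint8)])]))
print(state())
E
```

```text
pics
390.1379707163082 253.87948334936965 188.66257609866113 [ 1.468 -0.403  0.886] [-0.71  0.29 -0.64]
430.49456470556436 258.4362563749316 192.0326546928748 [-0.13  -0.738  0.846] [ 0.55  0.57 -0.62]
297.3186396354542 255.81748798074966 190.6756443197537 [0.119 0.616 0.373] [ 0.25 -0.08 -0.97]
{'time': 0.15, 'joint_pos': array([ 1.15700903e+00,  5.32397049e-02,  1.61398439e+00,  3.47268492e-06,
        1.47600455e+00, -1.18984338e-01]), 'joint_vel': array([ 6.80469449e-04, -2.50359677e-03, -3.56539912e-03, -3.46537829e-04,
        2.23680479e-03, -4.91668398e-05]), 'joint_efforts': array([ 5.57370859e-04, -3.94238162e+01, -3.70722842e+01, -1.35789533e-04,
        4.59177856e-03, -1.81805854e-05]), 'tool_pos': array([0.18139471, 0.5976095 , 0.24432057]), 'tool_rot': array([-2.17002477e-04,  1.46868404e-01,  9.89155702e-01, -7.88690903e-04]), 'contact_force': array([ 0.3377359 , -0.83672781,  0.02027015]), 'ft_torque': array([-0.01124672,  0.02898726,  0.01185224]), 'grasp_force': 0.0, 'gripper_width': 0.9988806113267147}
```

View pics/m0.png

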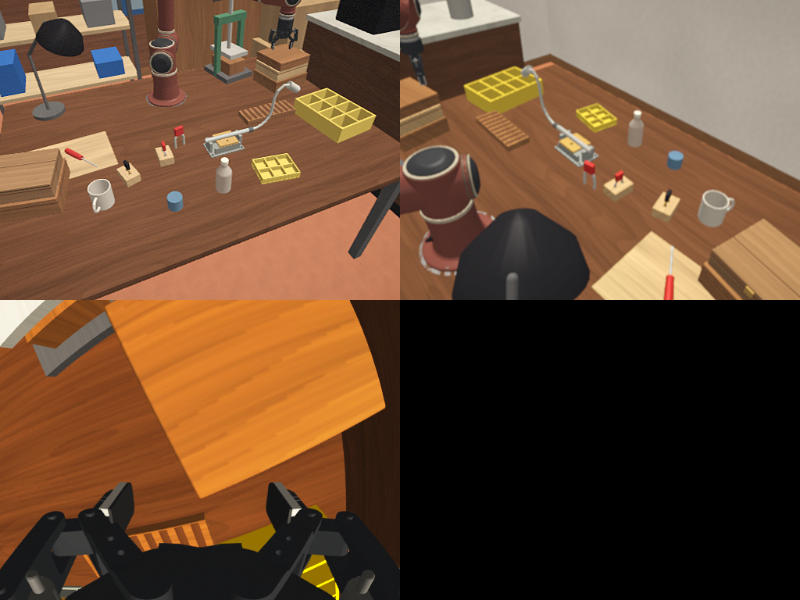

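The scene view (at 400x300) shows a red U-bolt in a rest at (164,150) and a bigger red one standing loose at (179,132). It also shows the bracket at (224,142) with its gooseneck rising to the right, and the black-gripped spare at (128,170). The wrist camera shows only the shelf side. Next I'll measure.

Run:
```python
from h import *
for t in('s0','d0'):
    f=load(t); W=cloud(f); hsv=cv2.cvtColor(f['pixels'],cv2.COLOR_BGR2HSV)
    near=(np.hypot(W[...,0],W[...,1])<1.1)&(W[...,2]>.01)&(W[...,2]<.35)
    def comps(name,m,mn):
        n,l,s,c=cv2.connectedComponentsWithStats(m.astype(np.uint8))
        for i in range(1,n):
            if s[i,4]>=mn:
                p=W[l==i]; print(t,name,s[i,4],c[i].round(),np.nanpercentile(p,[3,50,97],axis=0).round(4).tolist())
    h,s,v=cv2.split(hsv)
    comps('red',((h<6)|(h>174))&(s>170)&(v>90)&near&(W[...,2]>.03),15)
    comps('blk',(v<55)&near&(W[...,2]>.03)&(W[...,0]>.2),15)
    comps('brass',(h>18)&(h<28)&(s>80)&(v>100)&near&(W[...,2]>.015)&(W[...,2]<.08),30)
    comps('wood',(h>10)&(h<20)&(s>60)&(v>140)&near&(W[...,2]>.028)&(W[...,2]<.045),30)
    comps('grey',(s<60)&near,30)
a=load('s0')['pixels'][150:220,185:340]; b=load('d0')['pixels'][70:290,140:360][60:190]
cv2.imwrite('pics/c0.png',np.vstack([cv2.resize(a,(775,350),interpolation=2)[:,:660],cv2.resize(load('d0')['pixels'][140:200,160:325][:, :165],(660,240),interpolation=2)]))
```

```text
s0 red 123 [228. 167.] [[0.4359, -0.1011, 0.0691], [0.4463, -0.0842, 0.0915], [0.4523, -0.0644, 0.1083]]
s0 red 47 [209. 186.] [[0.4841, -0.1775, 0.0612], [0.5098, -0.1712, 0.0849], [0.5144, -0.1654, 0.0911]]
s0 blk 96 [375.  46.] [[0.2004, 0.6027, 0.2864], [0.2062, 0.6453, 0.3155], [0.2152, 0.6615, 0.3444]]
s0 blk 56 [162. 211.] [[0.5422, -0.3449, 0.0621], [0.5623, -0.3384, 0.0833], [0.5671, -0.3312, 0.0911]]
s0 brass 3403 [426. 146.] [[0.4028, 0.5584, 0.0188], [0.5714, 0.6637, 0.0564], [0.7053, 0.7902, 0.0791]]
s0 brass 49 [284. 170.] [[0.4849, 0.0662, 0.0492], [0.4912, 0.1072, 0.0527], [0.5202, 0.1447, 0.0714]]
s0 brass 181 [291. 180.] [[0.5301, 0.0621, 0.0482], [0.5505, 0.1031, 0.0517], [0.5687, 0.1454, 0.0545]]
s0 brass 867 [352. 214.] [[0.6848, 0.1396, 0.0156], [0.7516, 0.2226, 0.0252], [0.816, 0.3027, 0.0327]]
s0 wood 51 [364. 135.] [[0.334, 0.5137, 0.0281], [0.3792, 0.5235, 0.0303], [0.4287, 0.532, 0.0337]]
s0 wood 41 [370. 134.] [[0.3364, 0.5415, 0.0283], [0.3864, 0.5499, 0.0304], [0.4263, 0.557, 0.0339]]
s0 wood 48 [358. 137.] [[0.3416, 0.4825, 0.0282], [0.3833, 0.4936, 0.0
[... 4533 characters left out ...]
56, -0.083, 0.2208], [0.0718, -0.063, 0.2654], [0.0891, -0.0212, 0.2928]]
d0 grey 38 [236. 226.] [[0.4329, -0.0669, 0.0149], [0.4351, -0.064, 0.0355], [0.4397, -0.0605, 0.0593]]
d0 grey 51 [248. 232.] [[0.4408, -0.1094, 0.0124], [0.4438, -0.1055, 0.0409], [0.4483, -0.0997, 0.0628]]
d0 grey 42 [343. 249.] [[0.5368, -0.3472, 0.0663], [0.5443, -0.3423, 0.0861], [0.5631, -0.3341, 0.0885]]
d0 grey 1367 [402. 265.] [[0.6, -0.494, 0.0149], [0.6293, -0.459, 0.0551], [0.6924, -0.4208, 0.0854]]
d0 grey 187 [ 61. 276.] [[-0.0639, -0.0678, 0.1622], [-0.0203, -0.0563, 0.1668], [0.0489, -0.0026, 0.1698]]
d0 grey 95 [347. 333.] [[0.3735, -0.498, 0.0117], [0.4068, -0.4748, 0.0149], [0.4438, -0.449, 0.0175]]
```

View pics/c0.png

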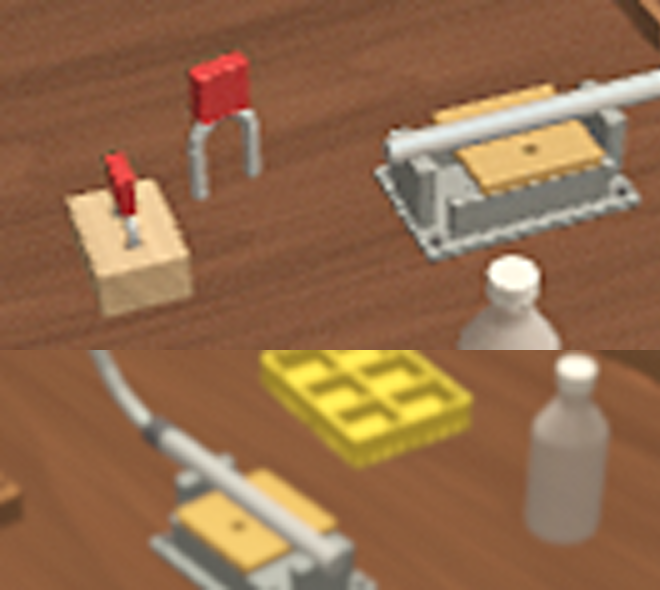

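The scene crop shows the steel U-bolt in its rest with a narrow view of the grip, and the larger one standing loose. One plate hole is visible in each view: scene (291.2,179.8) and side (219.5,183.8).

```bash
cat >> h.py <<'E'
def ray(f,u,v,z):
    R=cv2.Rodrigues(np.array(f['rvec'],float))[0]; o=-R.T@np.array(f['tvec']).ravel()
    d=R.T@np.array([(u-f['cx'])/f['fx'],(v-f['cy'])/f['fy'],1]); return o+d*(z-o[2])/d[2]
def axis(p):
    (c,_ )=(p.mean(0),0); v=np.linalg.svd(p-c,full_matrices=False)[2][0]; return c,v,np.degrees(np.arctan2(v[1],v[0]))
E
python3 - <<'E'
from h import *
for t,px in(('s0',(291.2,179.8)),('d0',(219.5,183.8))):
    f=load(t); W=cloud(f); hsv=cv2.cvtColor(f['pixels'],cv2.COLOR_BGR2HSV); h,s,v=cv2.split(hsv)
    X,Y,Z=W[...,0],W[...,1],W[...,2]
    print(t,'hole',ray(f,*px,.05).round(4))
    m=(s<60)&(X>.45)&(X<.6)&(Y>0)&(Y<.24)&(Z>.064)&(Z<.08)
    c,d,a=axis(W[m][:,:3]); print('tube',c.round(4),d.round(3),round(a,2),'ends',np.sort((W[m]-c)@d)[[0,-1]].round(3), np.percentile(Z[m],[50,95]).round(4))
    m=(h>16)&(h<30)&(s>80)&(X>.45)&(X<.6)&(Y>0)&(Y<.2)&(Z>.044)&(Z<.056)
    r=cv2.minAreaRect((W[m][:,:2]*1000).astype(np.float32)); print('plate',r,np.median(Z[m]))
    m=(s<60)&(X>.42)&(X<.65)&(Y>-.0)&(Y<.22)&(Z>.003)&(Z<.02)
    r=cv2.minAreaRect((W[m][:,:2]*1000).astype(np.float32)); print('foot',r)
    m=(h>8)&(h<30)&(s>50)&(v>120)&(X>.42)&(X<.57)&(Y>-.23)&(Y<-.11)&(Z>.031)&(Z<.041)
    r=cv2.minAreaRect((W[m][:,:2]*1000).astype(np.float32)); print('rest',r)
    m=((h<6)|(h>174))&(s>150)&(X>.46)&(Y<-.13)&(Y>-.22)&(Z>.045)&(X<.54)
    top=m&(Z>.08); c,d,a=axis(W[m][:,:2]); print('grip',c.round(4),round(a,1),'n',m.sum(),np.nanmax(Z[m]).round(4))
    if top.sum()>8: c,d,a=axis(W[top][:,:2]); print('  top',c.round(4),round(a,1),np.sort((W[top][:,:2]-c)@d)[[0,-1]].round(3))
E
```

```text
s0 hole [0.5473 0.1071 0.05  ]
tube [0.5327 0.1197 0.0706] [0.028 1.    0.004] 88.38 ends [-0.114  0.119] [0.0708 0.0756]
plate ((528.42822265625, 102.97119140625), (90.76507568359375, 89.85272979736328), 88.11730194091797) 0.05152820083373485
foot ((570.0089111328125, 96.41522979736328), (186.63722229003906, 158.49676513671875), 80.13389587402344)
rest ((498.9158020019531, -171.2477264404297), (60.398468017578125, 91.51294708251953), 87.57246398925781)
grip [ 0.5052 -0.1718] -2.3 n 49 0.0932
  top [ 0.5019 -0.1715] -3.1 [-0.022  0.013]
d0 hole [0.513  0.1038 0.05  ]
tube [0.5258 0.1177 0.0696] [-0.017 -1.    -0.004] -91.0 ends [-0.122  0.112] [0.0698 0.0733]
plate ((529.8931274414062, 109.50682830810547), (104.1170654296875, 91.86731719970703), 88.73970031738281) 0.04931832892563057
foot ((527.306884765625, 96.61026763916016), (165.49415588378906, 101.61176300048828), 89.63202667236328)
rest ((498.6642761230469, -170.8441162109375), (63.87289047241211, 88.9664306640625), 85.35575866699219)
grip [ 0.4949 -0.1733] 177.2 n 89 0.0903
  top [ 0.4963 -0.172 ] 177.2 [-0.017  0.016]
```

```bash
cat >> h.py <<'E'
from scipy.spatial.transform import Rotation as Ro
def plan(tgt,ydeg,base=None):
    s=state(); q=s['tool_rot']; R=Ro.from_quat([q[1],q[2],q[3],q[0]])
    y=np.array([np.cos(np.radians(ydeg)),np.sin(np.radians(ydeg)),0]); z=np.array([0,0,-1.]); T=Ro.from_matrix(np.c_[np.cross(y,z),y,z])
    print('cm',(R.inv().apply(np.array(tgt)-s['tool_pos'])*100).round(2),'rot',(R.inv()*T).as_rotvec().round(4),'pos',s['tool_pos'].round(4),'t',s['time'],'F',s['contact_force'].round(1),'w',round(s['gripper_width'],3))
E
python3 -c "
from h import *
plan([.4985,-.1715,.22],87)"
```

```text
cm [-52.69 -64.38   2.53] rot [-0.0016 -0.0004 -0.2424] pos [0.1814 0.5976 0.2443] t 0.15 F [ 0.3 -0.8  0. ] w 0.999
```

send_rows(
  steps=[
    {"translation": [-3, -3.7, -1], "delta_rot": [0, 0, 0], "jaw": 5},
    {"translation": [-6, -7.4, -3], "delta_rot": [0, 0, -0.03], "jaw": 5},
    {"translation": [-9, -11, -5], "delta_rot": [0, 0, -0.06], "jaw": 5},
    {"translation": [-12, -14.7, -5], "delta_rot": [0, 0, -0.09], "jaw": 5},
    {"translation": [-15, -18.4, -5], "delta_rot": [0, 0, -0.12], "jaw": 5},
    {"translation": [-18, -22, -5], "delta_rot": [0, 0, -0.15], "jaw": 5},
    {"translation": [-21, -25.7, -5], "delta_rot": [0, 0, -0.18], "jaw": 5},
    {"translation": [-24, -29.4, -5], "delta_rot": [0, 0, -0.2424], "jaw": 5},
  ],
)

```text
time: 0.95
tool_pos: [0.3259, 0.2452, 0.2951]
tool_rot: [0.0, 0.025, 1.0, 0.0]
contact_force: [1.2, -0.5, 0.4]
gripper_width: 0.585
grasp_force: 0.0
```

```bash
python3 -c "
from h import *
plan([.4985,-.1715,.22],87)"
```

```text
cm [-19.31 -40.76   7.51] rot [0.     0.0003 0.0027] pos [0.3259 0.2452 0.2951] t 0.95 F [ 1.2 -0.5  0.4] w 0.585
```

send_rows(
  steps=[
    {"translation": [-2, -4, 0], "delta_rot": [0, 0, 0], "jaw": 5},
    {"translation": [-4, -8, 0], "delta_rot": [0, 0, 0], "jaw": 5},
    {"translation": [-6, -12, 0], "delta_rot": [0, 0, 0], "jaw": 5},
    {"translation": [-8, -16, 1], "delta_rot": [0, 0, 0], "jaw": 5},
    {"translation": [-10, -20, 2], "delta_rot": [0, 0, 0], "jaw": 5},
    {"translation": [-12, -24, 4], "delta_rot": [0, 0, 0], "jaw": 5},
    {"translation": [-14, -28, 5], "delta_rot": [0, 0, 0], "jaw": 5},
    {"translation": [-16, -32, 6], "delta_rot": [0, 0, 0], "jaw": 5},
  ],
)

```text
time: 1.75
tool_pos: [0.4688, -0.0828, 0.2343]
tool_rot: [-0.0, 0.027, 1.0, 0.0]
contact_force: [0.2, 0.9, 0.5]
gripper_width: 0.584
grasp_force: 0.0
```

```bash
python3 -c "
from h import *
plan([.4985,-.1715,.22],87)"
```

```text
cm [-3.43 -8.7   1.42] rot [ 0.0004 -0.0005 -0.0007] pos [ 0.4688 -0.0828  0.2343] t 1.75 F [0.2 0.9 0.5] w 0.584
```

send_rows(
  steps=[
    {"translation": [-1.6, -4, 0.7], "delta_rot": [0, 0, 0], "jaw": 5},
    {"translation": [-3.3, -8.4, 1.3], "delta_rot": [0, 0, 0], "jaw": 5},
    {"translation": [-3.3, -8.4, 1.3], "delta_rot": [0, 0, 0], "jaw": 5},
    {"translation": [-3.3, -8.4, 1.3], "delta_rot": [0, 0, 0], "jaw": 5},
    {"translation": [-3.3, -8.4, 1.3], "delta_rot": [0, 0, 0], "jaw": 5},
    {"translation": [-3.3, -8.4, 1.3], "delta_rot": [0, 0, 0], "jaw": 5},
    {"translation": [-3.3, -8.4, 1.3], "delta_rot": [0, 0, 0], "jaw": 5},
    {"translation": [-3.3, -8.4, 1.3], "delta_rot": [0, 0, 0], "jaw": 5},
  ],
)

```text
time: 2.55
tool_pos: [0.4974, -0.1658, 0.2227]
tool_rot: [0.0, 0.026, 1.0, -0.0]
contact_force: [0.0, -0.3, 0.2]
gripper_width: 0.583
grasp_force: 0.0
```

Run:
```python
from h import *
f=cap('wrist','w1'); W=cloud(f,True); h,s,v=cv2.split(cv2.cvtColor(f['pixels'],cv2.COLOR_BGR2HSV)); X,Y,Z=np.moveaxis(W,2,0)
red=((h<6)|(h>174))&(s>150)&(Z>.03)
n,l,st,c=cv2.connectedComponentsWithStats(red.astype(np.uint8))
for i in range(1,n):
    if st[i,4]>60:
        m=l==i; zt=np.nanpercentile(Z[m],95); m&=Z>zt-.004; p=W[m][:,:2]; r=cv2.minAreaRect((p*1000).astype(np.float32)); print('red',st[i],c[i].round(),zt.round(4),r,axis(p)[2])
m=(h>8)&(h<30)&(s>50)&(v>100)&(Z>.031)&(Z<.041)&(X>.42)&(X<.57)&(Y>-.23)&(Y<-.11)
print('rest',cv2.minAreaRect((W[m][:,:2]*1000).astype(np.float32)))
plan([.4985,-.1715,.22],87)
```

```text
red [ 320  109   54   26 1002] [347. 121.] 0.1061 ((441.1589660644531, -82.19893646240234), (15.82243824005127, 39.57645034790039), 11.486729621887207) -78.88375906445144
red [246 164  12  37 413] [252. 182.] 0.088 ((497.06689453125, -170.82586669921875), (10.090909957885742, 29.529958724975586), 87.06858825683594) -1.7004999179792761
rest ((497.7960510253906, -171.0588836669922), (60.111690521240234, 85.31571197509766), 87.16732788085938)
cm [-0.14 -0.55  0.26] rot [-0.0003  0.0006  0.001 ] pos [ 0.4974 -0.166   0.2226] t 2.6 F [-0.5  0.2 -0.5] w 0.589
```

View pics/w1.png

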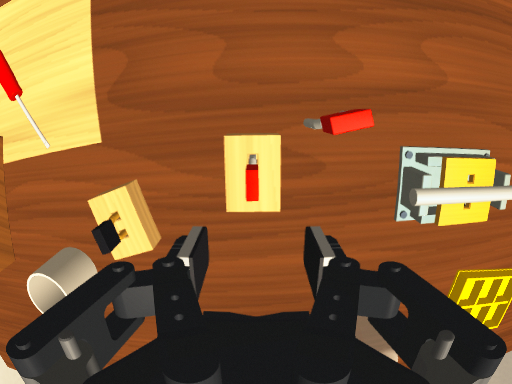

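The wrist view shows the target grip at (252,182) with clear space for the fingers. The bracket is at right, with both plate holes at (471,178) and (466,206). Next I descend.

send_rows(
  steps=[
    {"translation": [0, -0.5, 4], "delta_rot": [0, 0, 0], "jaw": 4},
    {"translation": [0, -0.5, 8], "delta_rot": [0, 0, 0], "jaw": 4},
    {"translation": [0, -0.5, 11], "delta_rot": [0, 0, 0], "jaw": 4},
    {"translation": [0, -0.5, 13], "delta_rot": [0, 0, 0], "jaw": 4},
    {"translation": [0, -0.5, 14.3], "delta_rot": [0, 0, 0], "jaw": 4},
    {"translation": [0, -0.5, 14.8], "delta_rot": [0, 0, 0], "jaw": 4},
    {"translation": [0, -0.5, 14.8], "delta_rot": [0, 0, 0], "jaw": 4},
    {"translation": [0, -0.5, 14.8], "delta_rot": [0, 0, 0], "jaw": 4},
  ],
)

```text
time: 3.4
tool_pos: [0.4981, -0.172, 0.0757]
tool_rot: [0.001, 0.026, 1.0, -0.001]
contact_force: [-0.2, -0.4, 0.3]
gripper_width: 0.469
grasp_force: 0.0
```

Run:
```python
from h import *
plan([.497,-.171,.074],87)
f=load('w1'); W=cloud(f,True); h,s,v=cv2.split(cv2.cvtColor(f['pixels'],cv2.COLOR_BGR2HSV)); X,Y,Z=np.moveaxis(W,2,0)
roi=np.zeros(h.shape,bool); roi[155:230,435:500]=1
pm=((h>22)&(h<35)&(s>120)&roi)
pf=cv2.morphologyEx(pm.astype(np.uint8),cv2.MORPH_CLOSE,np.ones((9,9)))
print('plateZ',np.nanmedian(Z[pm]))
p=W[pm&(abs(Z-.05)<.006)]; print('plate',cv2.minAreaRect((p[:,:2]*1000).astype(np.float32)))
hol=(v<90)&roi&(X>.49)&(X<.57)&(Y>.06)&(Y<.15)&(pf>0)
n,l,st,c=cv2.connectedComponentsWithStats(hol.astype(np.uint8)); 
R=cv2.Rodrigues(np.array(f['rvec'],float))[0]; o=-R.T@np.array(f['tvec']).ravel()
for i in range(1,n):
    if st[i,4]>5:
        x,y=(c[i][0]-f['cx'])/f['fx'],(c[i][1]-f['cy'])/f['fy']; r=np.hypot(x,y)
        d=R.T@np.array([np.sin(r)*x/r,np.sin(r)*y/r,np.cos(r)]); print(st[i],c[i],(o+d*(.05-o[2])/d[2]).round(4))
m=(s<70)&(X>.48)&(X<.58)&(Y>0.01)&(Y<.25)&(Z>.066)&(Z<.08)
if m.sum()>9: c,d,a=axis(W[m]); print('tube',c.round(4),a, m.sum())
```

```text
cm [0.11 0.09 0.17] rot [-0.001   0.0022  0.0001] pos [ 0.4981 -0.172   0.0757] t 3.4 F [-0.2 -0.4  0.3] w 0.469
plateZ 0.04994396430473426
plate ((527.8505859375, 103.8035888671875), (91.37848663330078, 86.45186614990234), 88.62618255615234)
tube [0.5257 0.0802 0.0702] 88.50045362523959 1302
```

send_rows(
  steps=[
    {"translation": [0.1, 0.05, 0.1], "delta_rot": [0, 0, 0], "jaw": 2},
    {"translation": [0.1, 0.05, 0.1], "delta_rot": [0, 0, 0], "jaw": 0.8},
    {"translation": [0.1, 0.05, 0.1], "delta_rot": [0, 0, 0], "jaw": 0.5},
    {"translation": [0.1, 0.05, 0.1], "delta_rot": [0, 0, 0], "jaw": 0.5},
    {"translation": [0.1, 0.05, 0.1], "delta_rot": [0, 0, 0], "jaw": 0.5},
    {"translation": [0.1, 0.05, 0.1], "delta_rot": [0, 0, 0], "jaw": 0.5},
    {"translation": [0.1, 0.05, 0.1], "delta_rot": [0, 0, 0], "jaw": 0.5},
    {"translation": [0.1, 0.05, 0.1], "delta_rot": [0, 0, 0], "jaw": 0.5},
  ],
)

```text
time: 4.2
tool_pos: [0.4968, -0.171, 0.0742]
tool_rot: [0.001, 0.026, 1.0, 0.0]
contact_force: [0.1, 2.5, 6.2]
gripper_width: 0.125
grasp_force: 59.4
```

Gripped. Now I lift it.

send_rows(
  steps=[
    {"translation": [0, 0, -1], "delta_rot": [0, 0, 0], "jaw": 0.5},
    {"translation": [0, 0, -2.5], "delta_rot": [0, 0, 0], "jaw": 0.5},
    {"translation": [0, 0, -4], "delta_rot": [0, 0, 0], "jaw": 0.5},
    {"translation": [0, 0, -6], "delta_rot": [0, 0, 0], "jaw": 0.5},
    {"translation": [0, 0, -8.5], "delta_rot": [0, 0, 0], "jaw": 0.5},
    {"translation": [0, 0, -11], "delta_rot": [0, 0, 0], "jaw": 0.5},
    {"translation": [0, 0, -14], "delta_rot": [0, 0, 0], "jaw": 0.5},
    {"translation": [0, 0, -17], "delta_rot": [0, 0, 0], "jaw": 0.5},
  ],
)

```text
time: 5.0
tool_pos: [0.4954, -0.171, 0.2455]
tool_rot: [-0.0, 0.026, 1.0, -0.0]
contact_force: [-0.3, -0.7, -2.3]
gripper_width: 0.127
grasp_force: 58.7
```

Run:
```python
from h import *
plan([.48,.105,.245],88.5)
```

```text
cm [ 2.99 27.48  0.03] rot [-0.0006 -0.0008 -0.0263] pos [ 0.4954 -0.171   0.2455] t 5.0 F [-0.3 -0.7 -2.3] w 0.127
```

send_rows(
  steps=[
    {"translation": [-0.5, 3, 0], "delta_rot": [0, 0, -0.01], "jaw": 0.5},
    {"translation": [-1, 6, 0], "delta_rot": [0, 0, -0.02], "jaw": 0.5},
    {"translation": [-1.5, 10, 0], "delta_rot": [0, 0, -0.026], "jaw": 0.5},
    {"translation": [-2, 14, 0], "delta_rot": [0, 0, -0.026], "jaw": 0.5},
    {"translation": [-2.4, 18, 0], "delta_rot": [0, 0, -0.026], "jaw": 0.5},
    {"translation": [-2.4, 20, 0], "delta_rot": [0, 0, -0.026], "jaw": 0.5},
    {"translation": [-2.4, 20, 0], "delta_rot": [0, 0, -0.026], "jaw": 0.5},
    {"translation": [-2.4, 20, 0], "delta_rot": [0, 0, -0.026], "jaw": 0.5},
  ],
)

```text
time: 5.8
tool_pos: [0.5303, 0.0273, 0.2442]
tool_rot: [0.0, 0.013, 1.0, -0.001]
contact_force: [-0.2, -0.4, -1.4]
gripper_width: 0.128
grasp_force: 59.0
```

Run:
```python
from h import *
f=cap('wrist','w2');plan([.53,.105,.15],88.5)
```

```text
cm [0.25 7.83 9.39] rot [-0.0009  0.0001 -0.0005] pos [0.5304 0.0268 0.2439] t 5.85 F [-0.5  0.1 -1.8] w 0.128
```

View pics/w2.png

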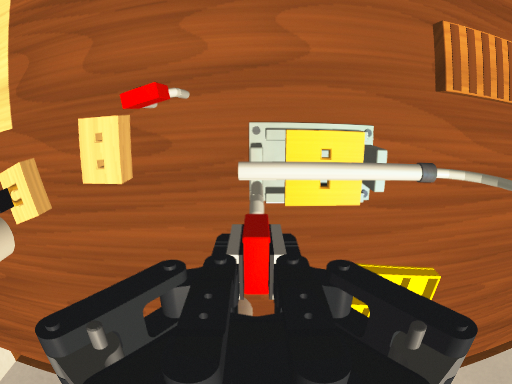

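Both holes are clearly visible at (326,154) and (325,184), either side of the tube. The bolt hangs straight between the pads at (257,255).

Run:
```python
from h import *
f=load('w2'); W=cloud(f,True); h,s,v=cv2.split(cv2.cvtColor(f['pixels'],cv2.COLOR_BGR2HSV)); X,Y,Z=np.moveaxis(W,2,0)
R=cv2.Rodrigues(np.array(f['rvec'],float))[0]; o=-R.T@np.array(f['tvec']).ravel(); print('cam',o)
def fr(u,v_,z):
    x,y=(u-f['cx'])/f['fx'],(v_-f['cy'])/f['fy']; r=np.hypot(x,y)
    d=R.T@np.array([np.sin(r)*x/r,np.sin(r)*y/r,np.cos(r)]); return (o+d*(z-o[2])/d[2])
yel=(h>22)&(h<35)&(s>120)
roi=np.zeros(h.shape,np.uint8); roi[120:212,278:372]=1
p=W[yel&(roi>0)&(abs(Z-.05)<.006)]; print('plate',cv2.minAreaRect((p[:,:2]*1000).astype(np.float32)),np.median(p[:,2]))
for r0,r1 in((146,162),(177,192)):
    m=np.zeros_like(roi); m[r0:r1,317:336]=1; q=(~yel)&(m>0)&(v<200)
    n,l,st,c=cv2.connectedComponentsWithStats(q.astype(np.uint8)); i=1+np.argmax(st[1:,4]); 
    x,y,w,hh=st[i][:4]; print(st[i],c[i],'edges',fr(x-.5,y-.5,.05).round(4),fr(x+w-.5,y+hh-.5,.05).round(4),'c',fr(x+w/2-.5,y+hh/2-.5,.05).round(4))
m=(s<70)&(roi>0)&(Z>.065)&(Z<.08); 
m2=(s<70)&(X>.48)&(X<.58)&(Y>0.0)&(Y<.22)&(Z>.064)&(Z<.08); c,d,a=axis(W[m2]); print('tube',c.round(4),a,np.percentile(Z[m2],98),np.percentile((W[m2]-c)@np.array([d[1],-d[0],0]),[1,99]))
print('tube end Y',np.nanpercentile(Y[m2],[.5]))
red=((h<6)|(h>174))&(s>150)&(X>.5)&(Y>0)&(Y<.06)&(Z>.2); zt=np.nanpercentile(Z[red],95); t=red&(Z>zt-.004); print('grip top',zt,cv2.minAreaRect((W[t][:,:2]*1000).astype(np.float32)),axis(W[t][:,:2])[2])
leg=(s<70)&(abs(X-.547)<.03)&(abs(Y-.027)<.02)&(Z>.15)&(Z<.24); print('leg',leg.sum(),np.nanpercentile(W[leg],[2,50,98],axis=0))
for z0 in np.arange(.17,.24,.01):
    k=leg&(abs(Z-z0)<.005)
    if k.sum()>3: print(z0.round(2),W[k].mean(0).round(4),k.sum())
cv2.imwrite('pics/c2.png',cv2.resize(f['pixels'][115:215,230:380],(750,500),interpolation=0))
```

```text
cam [0.46468394 0.02846885 0.37290566]
plate ((527.7235717773438, 104.02742767333984), (90.36128997802734, 86.25700378417969), 88.47743225097656) 0.050081339660527704
[322 149   9  10  45] [327.11111111 153.        ] edges [0.5048 0.0995 0.05  ] [0.5162 0.11   0.05  ] c [0.5105 0.1047 0.05  ]
[320 180   9   8  52] [324.61538462 184.03846154] edges [0.5401 0.0978 0.05  ] [0.5497 0.1086 0.05  ] c [0.5449 0.1032 0.05  ]
tube [0.5264 0.1063 0.0701] 88.64789401474954 0.07298875181710178 [-0.0083222   0.00961619]
tube end Y [0.00846113]
grip top 0.2575823503221437 ((530.9010009765625, 26.295734405517578), (12.275694847106934, 30.411386489868164), 87.42253875732422) -1.047451556086952
leg 129 [[0.51725623 0.01007296 0.2208776 ]
 [0.5193572  0.03063732 0.23787271]
 [0.5238977  0.04368542 0.23986639]]
0.22 [0.5174 0.0285 0.2215] 7
```

View pics/c2.png

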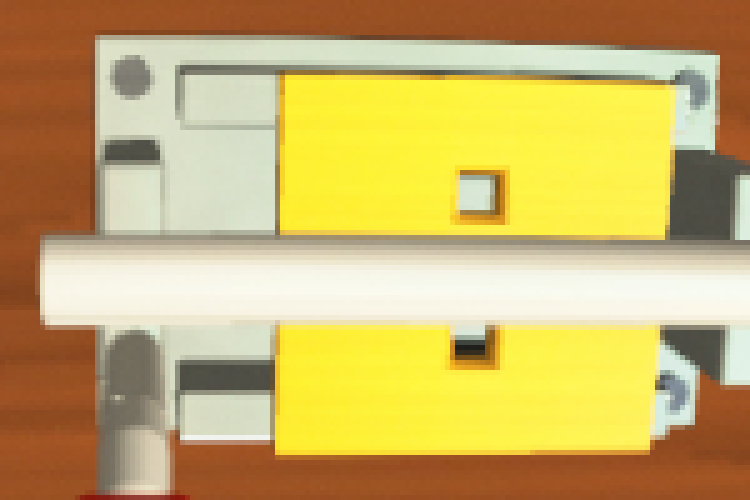

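send_rows(
  steps=[
    {"translation": [0.2, 3, 0], "delta_rot": [0, 0, 0], "jaw": 0.5},
    {"translation": [0.4, 6, 0], "delta_rot": [0, 0, 0], "jaw": 0.5},
    {"translation": [0.52, 7.76, 2], "delta_rot": [0, 0, 0], "jaw": 0.5},
    {"translation": [0.52, 7.76, 5], "delta_rot": [0, 0, 0], "jaw": 0.5},
    {"translation": [0.52, 7.76, 8], "delta_rot": [0, 0, 0], "jaw": 0.5},
    {"translation": [0.52, 7.76, 9.4], "delta_rot": [0, 0, 0], "jaw": 0.5},
    {"translation": [0.52, 7.76, 9.4], "delta_rot": [0, 0, 0], "jaw": 0.5},
    {"translation": [0.52, 7.76, 9.4], "delta_rot": [0, 0, 0], "jaw": 0.5},
  ],
)

```text
time: 6.65
tool_pos: [0.5282, 0.1045, 0.1504]
tool_rot: [0.001, 0.014, 1.0, -0.0]
contact_force: [0.2, -0.5, -1.3]
gripper_width: 0.129
grasp_force: 59.1
```

Run:
```python
from h import *
a=cap('scene','s3');b=cap('side','d3');c=cap('wrist','w3');plan([.5272,.1045,.15],88.5)
A=cv2.resize(a['pixels'][145:205,255:335],(400,300),interpolation=2);B=cv2.resize(b['pixels'][145:205,180:260],(400,300),interpolation=2)
C=cv2.resize(c['pixels'][100:280,180:340],(320,300))
cv2.imwrite('pics/m3.png',np.vstack([np.hstack([A,B]),np.hstack([cv2.resize(c['pixels'],(400,300)),cv2.resize(c['pixels'][140:230,196:316],(400,300))])]))
```

```text
cm [ 0.16 -0.05  0.15] rot [ 0.0003  0.0036 -0.0007] pos [0.5288 0.1049 0.1515] t 6.8 F [ 0.3  0.4 -0.5] w 0.131
```

View pics/m3.png

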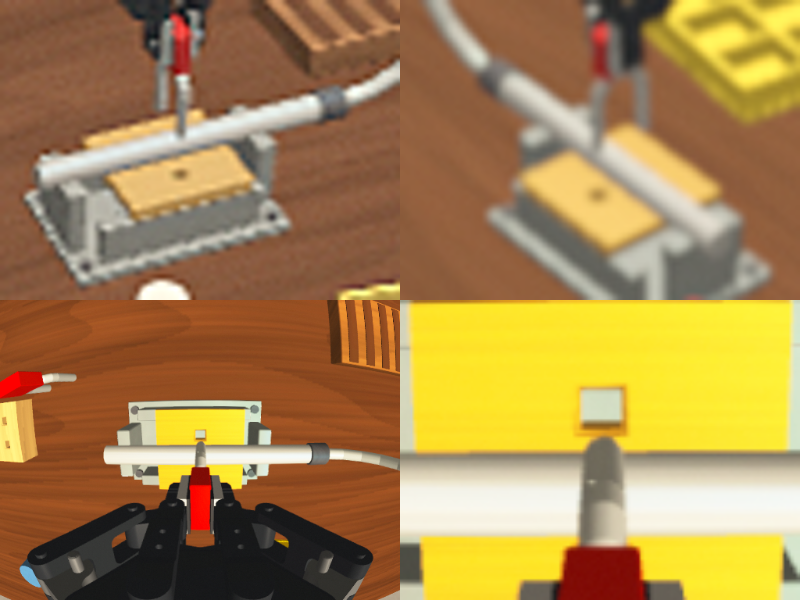

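The leg tip at crop (604,440) lines up with the hole at crop (603,411) along the tube. The scene and side views show the legs straddling the tube. Next I check the across-tube offset.

Run:
```python
from h import *
f=load('w3')
R=cv2.Rodrigues(np.array(f['rvec'],float))[0]; o=-R.T@np.array(f['tvec']).ravel()
def fr(u,v_,z):
    x,y=(u-f['cx'])/f['fx'],(v_-f['cy'])/f['fy']; r=np.hypot(x,y)
    d=R.T@np.array([np.sin(r)*x/r,np.sin(r)*y/r,np.cos(r)]); return (o+d*(z-o[2])/d[2]).round(4)
print('tip',fr(257.2,181.1,.084),'hole',fr(249.7,166.1,.05),fr(264.1,180.5,.05))
W=cloud(f,True); h,s,v=cv2.split(cv2.cvtColor(f['pixels'],cv2.COLOR_BGR2HSV)); X,Y,Z=np.moveaxis(W,2,0)
roi=np.zeros(h.shape,bool); roi[178:215,240:272]=1
k=roi&(s<90)&(Z>.078)&(Z<.15)
for z0 in np.arange(.08,.15,.01):
    q=k&(abs(Z-z0)<.005)
    if q.sum()>3: print(z0.round(3),q.sum(),W[q].mean(0).round(4),np.nanmin(X[q]).round(4))
yel=(h>22)&(h<35)&(s>120)
p=W[yel&(abs(Z-.05)<.006)&(abs(X-.527)<.06)&(abs(Y-.1)<.07)]; print('plate',cv2.minAreaRect((p[:,:2]*1000).astype(np.float32)))
red=((h<6)|(h>174))&(s>150)&(abs(X-.53)<.04)&(abs(Y-.1)<.04)&(Z>.11); zt=np.nanpercentile(Z[red],95); t=red&(Z>zt-.003); print('grip',zt,cv2.minAreaRect((W[t][:,:2]*1000).astype(np.float32)))
g=W[t]; A=np.c_[g[:,0]-.528,np.ones(len(g))]; print('slope top',np.linalg.lstsq(A,g[:,2],rcond=None)[0])
plan([.5272,.1045,.125],88.5)
```

```text
tip [0.5094 0.1054 0.084 ] hole [0.5052 0.0997 0.05  ] [0.5171 0.1108 0.05  ]
0.09 28 [0.5095 0.1054 0.0914] 0.5086
0.1 53 [0.5095 0.1047 0.1002] 0.5085
0.11 52 [0.5095 0.1047 0.1103] 0.5083
0.12 121 [0.5106 0.1046 0.1207] 0.5082
0.13 156 [0.5137 0.1045 0.128 ] 0.5106
plate ((527.5106201171875, 103.92083740234375), (90.23548126220703, 86.40250396728516), 88.60462188720703)
grip 0.16506385406013593 ((529.3366088867188, 103.87117004394531), (12.186001777648926, 29.947587966918945), 87.65609741210938)
slope top [-0.00675887  0.16422696]
cm [ 0.17 -0.05  2.65] rot [ 0.0003  0.0036 -0.0007] pos [0.5288 0.1049 0.1515] t 6.8 F [ 0.3  0.4 -0.5] w 0.131
```

send_rows(
  steps=[
    {"translation": [0.16, 0, 0.3], "delta_rot": [0, 0, 0], "jaw": 0.5},
    {"translation": [0.16, 0, 0.8], "delta_rot": [0, 0, 0], "jaw": 0.5},
    {"translation": [0.16, 0, 1.3], "delta_rot": [0, 0, 0], "jaw": 0.5},
    {"translation": [0.16, 0, 1.8], "delta_rot": [0, 0, 0], "jaw": 0.5},
    {"translation": [0.16, 0, 2.3], "delta_rot": [0, 0, 0], "jaw": 0.5},
    {"translation": [0.16, 0, 2.6], "delta_rot": [0, 0, 0], "jaw": 0.5},
    {"translation": [0.16, 0, 2.6], "delta_rot": [0, 0, 0], "jaw": 0.5},
    {"translation": [0.16, 0, 2.6], "delta_rot": [0, 0, 0], "jaw": 0.5},
  ],
)

```text
time: 7.6
tool_pos: [0.5259, 0.1052, 0.1233]
tool_rot: [-0.0, 0.013, 1.0, 0.0]
contact_force: [-0.2, 0.3, -1.3]
gripper_width: 0.129
grasp_force: 59.2
```

```bash
cat > chk.py <<'E'
from h import *
import sys
f=cap('wrist',sys.argv[1]); W=cloud(f,True); h,s,v=cv2.split(cv2.cvtColor(f['pixels'],cv2.COLOR_BGR2HSV)); X,Y,Z=np.moveaxis(W,2,0)
k=(s<90)&(abs(X-.51)<.012)&(abs(Y-.105)<.012)&(Z>.055)&(Z<.1)
k[:, :235]=0;k[:,280:]=0
q=W[k]; print('leg',len(q),np.nanmedian(q,axis=0).round(4),np.nanpercentile(q[:,0],3).round(4),'y',np.nanpercentile(q[:,1],[3,97]).round(4))
red=((h<6)|(h>174))&(s>150)&(abs(X-.53)<.04)&(abs(Y-.1)<.04)&(Z>.1); zt=np.nanpercentile(Z[red],95); t=red&(Z>zt-.003); print('grip',zt.round(4),cv2.minAreaRect((W[t][:,:2]*1000).astype(np.float32)))
yel=(h>22)&(h<35)&(s>120)
p=W[yel&(abs(Z-.05)<.006)&(abs(X-.527)<.06)&(abs(Y-.1)<.07)]; print('plate',cv2.minAreaRect((p[:,:2]*1000).astype(np.float32)))
plan([.5272,.1045,.1],88.5); print(state()['ft_torque'].round(2))
E
python3 chk.py w4
```

```text
leg 564 [0.5095 0.105  0.0736] 0.5055 y [0.0942 0.1157]
grip 0.1368 ((526.17822265625, 104.35836029052734), (12.160124778747559, 30.446426391601562), 87.92962646484375)
plate ((527.623046875, 104.09456634521484), (90.39652252197266, 86.04850006103516), 88.6230239868164)
cm [-0.12 -0.07  2.35] rot [ 0.      0.0003 -0.0002] pos [0.526  0.1052 0.1235] t 7.65 F [-0.2 -0.2 -1.6] w 0.126
[-0.   -0.02 -0.02]
```

send_rows(
  steps=[
    {"translation": [-0.12, -0.05, 0], "delta_rot": [0, 0, 0], "jaw": 0.5},
    {"translation": [-0.12, -0.05, 0.2], "delta_rot": [0, 0, 0], "jaw": 0.5},
    {"translation": [-0.12, -0.05, 0.4], "delta_rot": [0, 0, 0], "jaw": 0.5},
    {"translation": [-0.12, -0.05, 0.5], "delta_rot": [0, 0, 0], "jaw": 0.5},
    {"translation": [-0.12, -0.05, 0.6], "delta_rot": [0, 0, 0], "jaw": 0.5},
    {"translation": [-0.12, -0.05, 0.7], "delta_rot": [0, 0, 0], "jaw": 0.5},
    {"translation": [-0.12, -0.05, 0.8], "delta_rot": [0, 0, 0], "jaw": 0.5},
    {"translation": [-0.12, -0.05, 0.9], "delta_rot": [0, 0, 0], "jaw": 0.5},
  ],
)

```text
time: 8.45
tool_pos: [0.527, 0.1047, 0.1142]
tool_rot: [0.0, 0.013, 1.0, -0.0]
contact_force: [-0.7, 0.2, -1.2]
gripper_width: 0.128
grasp_force: 59.2
```

send_rows(
  steps=[
    {"translation": [0, 0, 0.05], "delta_rot": [0, 0, 0], "jaw": 0.5},
    {"translation": [0, 0, 0.1], "delta_rot": [0, 0, 0], "jaw": 0.5},
    {"translation": [0, 0, 0.15], "delta_rot": [0, 0, 0], "jaw": 0.5},
    {"translation": [0, 0, 0.2], "delta_rot": [0, 0, 0], "jaw": 0.5},
    {"translation": [0, 0, 0.25], "delta_rot": [0, 0, 0], "jaw": 0.5},
    {"translation": [0, 0, 0.3], "delta_rot": [0, 0, 0], "jaw": 0.5},
    {"translation": [0, 0, 0.35], "delta_rot": [0, 0, 0], "jaw": 0.5},
    {"translation": [0, 0, 0.4], "delta_rot": [0, 0, 0], "jaw": 0.5},
  ],
)

```text
time: 9.25
tool_pos: [0.527, 0.1047, 0.1103]
tool_rot: [-0.0, 0.013, 1.0, 0.0]
contact_force: [-0.3, -0.2, -1.3]
gripper_width: 0.127
grasp_force: 59.2
```

```bash
python3 chk.py w5
```

```text
leg 618 [0.5128 0.1049 0.0702] 0.5068 y [0.0938 0.1158]
grip 0.1237 ((527.5514526367188, 104.09415435791016), (12.04022216796875, 30.247392654418945), 89.30841064453125)
plate ((526.8804931640625, 104.11283874511719), (90.14085388183594, 85.12095642089844), 88.74688720703125)
cm [-0.03 -0.01  1.02] rot [-0.     -0.0002 -0.0002] pos [0.527  0.1047 0.1102] t 9.3 F [-0.8 -0.4 -2.1] w 0.129
[-0.04  0.04  0.03]
```

send_rows(
  steps=[
    {"translation": [0, 0, 0.15], "delta_rot": [0, 0, 0], "jaw": 0.5},
    {"translation": [0, 0, 0.3], "delta_rot": [0, 0, 0], "jaw": 0.5},
    {"translation": [0, 0, 0.45], "delta_rot": [0, 0, 0], "jaw": 0.5},
    {"translation": [0, 0, 0.6], "delta_rot": [0, 0, 0], "jaw": 0.5},
    {"translation": [0, 0, 0.75], "delta_rot": [0, 0, 0], "jaw": 0.5},
    {"translation": [0, 0, 0.9], "delta_rot": [0, 0, 0], "jaw": 0.5},
    {"translation": [0, 0, 1.0], "delta_rot": [0, 0, 0], "jaw": 0.5},
    {"translation": [0, 0, 1.1], "delta_rot": [0, 0, 0], "jaw": 0.5},
  ],
)

```text
time: 10.1
tool_pos: [0.5276, 0.1046, 0.1001]
tool_rot: [0.001, 0.013, 1.0, -0.0]
contact_force: [-1.3, -1.3, 4.9]
gripper_width: 0.13
grasp_force: 60.1
```

send_rows(
  steps=[
    {"translation": [0, 0, 0.1], "delta_rot": [0, 0, 0], "jaw": 0.5},
    {"translation": [0, 0, 0.2], "delta_rot": [0, 0, 0], "jaw": 0.5},
    {"translation": [0, 0, 0.3], "delta_rot": [0, 0, 0], "jaw": 0.5},
    {"translation": [0, 0, 0.35], "delta_rot": [0, 0, 0], "jaw": 0.5},
    {"translation": [0, 0, 0.4], "delta_rot": [0, 0, 0], "jaw": 0.5},
    {"translation": [0, 0, 0.45], "delta_rot": [0, 0, 0], "jaw": 0.5},
    {"translation": [0, 0, 0.45], "delta_rot": [0, 0, 0], "jaw": 0.5},
    {"translation": [0, 0, 0.45], "delta_rot": [0, 0, 0], "jaw": 0.5},
  ],
)

```text
time: 10.9
tool_pos: [0.5273, 0.1048, 0.095]
tool_rot: [0.0, 0.013, 1.0, 0.0]
contact_force: [-1.3, -0.5, 4.9]
gripper_width: 0.129
grasp_force: 60.0
```

```bash
python3 chk.py w6
```

```text
leg 733 [0.516  0.1054 0.0694] 0.5074 y [0.0939 0.1159]
grip 0.1086 ((527.6743774414062, 104.19707489013672), (12.094844818115234, 29.97432518005371), 89.25749969482422)
plate ((523.5366821289062, 104.23661804199219), (90.15061950683594, 78.18544006347656), 88.67115783691406)
cm [ 0.01 -0.03 -0.5 ] rot [ 0.0002  0.0007 -0.0002] pos [0.5273 0.1048 0.095 ] t 10.95 F [-1.2  0.2  4.7] w 0.125
[ 0.06  0.13 -0.09]
```

send_rows(
  steps=[
    {"translation": [0, 0, 0.02], "delta_rot": [0, 0, 0], "jaw": 0.5},
    {"translation": [0, 0, 0.04], "delta_rot": [0, 0, 0], "jaw": 0.5},
    {"translation": [0, 0, 0.06], "delta_rot": [0, 0, 0], "jaw": 0.5},
    {"translation": [0, 0, 0.08], "delta_rot": [0, 0, 0], "jaw": 0.5},
    {"translation": [0, 0, 0.1], "delta_rot": [0, 0, 0], "jaw": 0.5},
    {"translation": [0, 0, 0.1], "delta_rot": [0, 0, 0], "jaw": 0.5},
    {"translation": [0, 0, 0.1], "delta_rot": [0, 0, 0], "jaw": 0.5},
    {"translation": [0, 0, 0.1], "delta_rot": [0, 0, 0], "jaw": 0.5},
  ],
)

```text
time: 11.75
tool_pos: [0.5274, 0.1048, 0.0947]
tool_rot: [0.0, 0.013, 1.0, 0.0]
contact_force: [-2.5, 0.4, 7.8]
gripper_width: 0.13
grasp_force: 60.5
```

send_rows(
  steps=[
    {"translation": [0, 0, 0.01], "delta_rot": [0, 0, 0], "jaw": 0.5},
    {"translation": [0, 0, 0.02], "delta_rot": [0, 0, 0], "jaw": 0.5},
    {"translation": [0, 0, 0.03], "delta_rot": [0, 0, 0], "jaw": 0.5},
    {"translation": [0, 0, 0.04], "delta_rot": [0, 0, 0], "jaw": 0.5},
    {"translation": [0, 0, 0.05], "delta_rot": [0, 0, 0], "jaw": 0.5},
    {"translation": [0, 0, 0.06], "delta_rot": [0, 0, 0], "jaw": 0.5},
    {"translation": [0, 0, 0.06], "delta_rot": [0, 0, 0], "jaw": 0.5},
    {"translation": [0, 0, 0.06], "delta_rot": [0, 0, 0], "jaw": 0.5},
  ],
)

```text
time: 12.55
tool_pos: [0.5274, 0.1048, 0.0947]
tool_rot: [0.0, 0.013, 1.0, 0.0]
contact_force: [-3.5, -0.1, 10.8]
gripper_width: 0.134
grasp_force: 60.8
```

```bash
python3 chk.py w7
```

```text
leg 740 [0.5161 0.1051 0.0694] 0.5075 y [0.094  0.1159]
grip 0.1083 ((528.0962524414062, 104.05304718017578), (12.1322603225708, 30.292810440063477), 88.59037017822266)
plate ((523.442626953125, 104.24137115478516), (90.21778106689453, 77.9261245727539), 88.70573425292969)
cm [ 0.02 -0.03 -0.53] rot [ 0.0001  0.0004 -0.0001] pos [0.5274 0.1048 0.0947] t 12.6 F [-3.3 -0.8 11.9] w 0.128
[ 0.    0.72 -0.  ]
```

send_rows(
  steps=[
    {"translation": [0, 0, 0.03], "delta_rot": [0, 0, 0], "jaw": 0.5},
    {"translation": [0, 0, 0.06], "delta_rot": [0, 0, 0], "jaw": 0.5},
    {"translation": [0, 0, 0.08], "delta_rot": [0, 0, 0], "jaw": 0.5},
    {"translation": [0, 0, 0.1], "delta_rot": [0, 0, 0], "jaw": 0.5},
    {"translation": [0, 0, 0.1], "delta_rot": [0, 0, 0], "jaw": 0.5},
    {"translation": [0, 0, 0.1], "delta_rot": [0, 0, 0], "jaw": 0.5},
    {"translation": [0, 0, 0.1], "delta_rot": [0, 0, 0], "jaw": 0.5},
    {"translation": [0, 0, 0.1], "delta_rot": [0, 0, 0], "jaw": 0.5},
  ],
)

```text
time: 13.4
tool_pos: [0.5275, 0.1048, 0.0946]
tool_rot: [0.0, 0.013, 1.0, -0.0]
contact_force: [-6.4, 0.0, 15.8]
gripper_width: 0.128
grasp_force: 61.6
```

send_rows(
  steps=[
    {"translation": [0, 0, -0.1], "delta_rot": [0, 0, 0], "jaw": 0.5},
    {"translation": [0, 0, -0.2], "delta_rot": [0, 0, 0], "jaw": 0.5},
    {"translation": [0, 0, -0.2], "delta_rot": [0, 0, 0], "jaw": 2},
    {"translation": [0, 0, -0.2], "delta_rot": [0, 0, 0], "jaw": 3.5},
    {"translation": [0, 0, -0.2], "delta_rot": [0, 0, 0], "jaw": 3.5},
    {"translation": [0, 0, -0.2], "delta_rot": [0, 0, 0], "jaw": 3.5},
    {"translation": [0, 0, -0.2], "delta_rot": [0, 0, 0], "jaw": 3.5},
    {"translation": [0, 0, -0.2], "delta_rot": [0, 0, 0], "jaw": 3.5},
  ],
)

```text
time: 14.2
tool_pos: [0.527, 0.1047, 0.0941]
tool_rot: [-0.0, 0.013, 1.0, 0.0]
contact_force: [0.3, 0.2, 0.3]
gripper_width: 0.406
grasp_force: 0.0
```

send_rows(
  steps=[
    {"translation": [0, 0, -0.5], "delta_rot": [0, 0, 0], "jaw": 3.5},
    {"translation": [0, 0, -1.5], "delta_rot": [0, 0, 0], "jaw": 3.5},
    {"translation": [0, 0, -3], "delta_rot": [0, 0, 0], "jaw": 3.5},
    {"translation": [0, 0, -5], "delta_rot": [0, 0, 0], "jaw": 3.5},
    {"translation": [0, 0, -8], "delta_rot": [0, 0, 0], "jaw": 3.5},
    {"translation": [0, 0, -12], "delta_rot": [0, 0, 0], "jaw": 3.5},
    {"translation": [0, 0, -15], "delta_rot": [0, 0, 0], "jaw": 3.5},
    {"translation": [0, 0, -15], "delta_rot": [0, 0, 0], "jaw": 3.5},
  ],
)

```text
time: 15.0
tool_pos: [0.5301, 0.1049, 0.2525]
tool_rot: [0.006, 0.013, 1.0, 0.0]
contact_force: [0.3, 0.6, 0.8]
gripper_width: 0.41
grasp_force: 0.0
```

Run:
```python
from h import *
a=cap('scene','s8');b=cap('side','d8');c=cap('wrist','w8');plan([.5272,.1045,.15],88.5)
A=cv2.resize(a['pixels'][145:205,255:335],(400,300),interpolation=2);B=cv2.resize(b['pixels'][145:205,180:260],(400,300),interpolation=2)
cv2.imwrite('pics/m8.png',np.vstack([np.hstack([A,B]),np.hstack([cv2.resize(c['pixels'],(400,300)),cv2.resize(c['pixels'][120:240,176:336],(400,300))])]))
f=c;W=cloud(f,True); h,s,v=cv2.split(cv2.cvtColor(f['pixels'],cv2.COLOR_BGR2HSV)); X,Y,Z=np.moveaxis(W,2,0)
red=((h<6)|(h>174))&(s>150)&(abs(X-.53)<.04)&(abs(Y-.1)<.04)&(Z>.08); zt=np.nanpercentile(Z[red],95); t=red&(Z>zt-.003); print('grip',zt.round(4),cv2.minAreaRect((W[t][:,:2]*1000).astype(np.float32)))
m=(s<70)&(abs(X-.527)<.006)&(Y>0.02)&(Y<.22)&(Z>.064)&(Z<.08); print('tubeZ',np.percentile(Z[m],[50,90]))
```

```text
cm [-0.03 -0.02  9.46] rot [ 0.      0.0004 -0.0002] pos [0.5269 0.1047 0.2446] t 15.15 F [-0.2 -0.7 -0.8] w 0.412
grip 0.1082 ((527.2625732421875, 103.53941345214844), (10.373659133911133, 29.02433967590332), 88.19151306152344)
tubeZ [0.07130053 0.07242932]
```

View pics/m8.png

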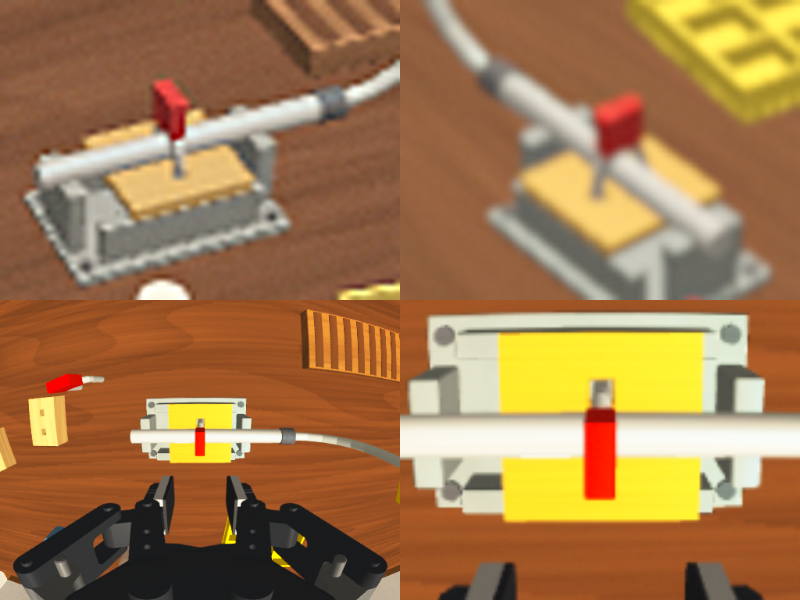

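The bolt sits square astride the tube with its legs through the plate. The grip top is at about 0.108 m (0.107 m expected when home), and the gripper is well clear.

```bash
python3 -c "
from h import *
print(job_done())"
```

```text
the job is handed in; nothing more can be done
None
```

The steel U-bolt is pressed home on the lamp's tube with both legs through the plate, then released. The job is handed in; the hand-in call returned no verdict. The highest wrist force I read while pressing was about 17 N.

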